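# Sort measured spacer bars by length into the tray rows

## Task

Three spacer bars of different lengths have been measured and lie loose on the bench. Put each one in the empty half of the tray row that already holds a bar of the same length, lying flat and lengthwise along the row, clear of the ribs, the same way up as it lies now. Set the bars down rather than dropping them, and leave the bars already in the tray, the caliper, the mouse and the loupe where they are.

Things in the scene. Friction and masses are not known exactly. Their poses are not given: they have to be found in the camera images.
- tray: Low black tray, grey rim and ribs, fixed; 320 mm (x) by 226 (y). Origin: centre of underside, z up; +x points roughly to world +y. Inside floor 6 mm up, 310 x 216 mm. Rim 5 mm thick, 10 mm above the floor. Two ribs along x at y = -36 and +36 mm, 4 mm wide, 4 mm above the floor, make three rows along x, 68 to 70 mm wide, middles at y = -72, 0, +72 mm. Each row's +x half holds a bar.
- tray_free (a point): Point on the tray's inside floor, middle row, at tray x = -70 mm, y = 0: a good centre for the bar to be laid in the middle row (the other rows' are 72 mm either side, along y). Axes as the tray's. The empty part of each row runs from tray x = -155 mm to +20 mm or further.
- bar_short: The loose short bar: plain aluminium square bar, 70 mm long (its x), 26 x 26 mm in section, with two dark screw holes in the top, lying on the bench to the robot's right. Origin: centre of its underside, z up. Mass 90 to 330 g.
- bar_medium: The loose medium bar: plain aluminium square bar, 100 mm long (its x), 26 x 26 mm in section, with two dark screw holes in the top, lying on the bench to the robot's right. Origin: centre of its underside, z up. Mass 90 to 330 g.
- bar_long: The loose long bar: plain aluminium square bar, 130 mm long (its x), 26 x 26 mm in section, with two dark screw holes in the top, lying on the bench to the robot's right. Origin: centre of its underside, z up. Mass 90 to 330 g.
- row_bar_short: The short bar already in the tray, same as bar_short (70 x 26 x 26 mm, length along its x, which points the same way as the tray's x). It lies loose on the tray floor, in the middle of its row, its centre 85 mm from the tray's origin towards +x; which of the three rows varies. Origin: centre of its underside, z up. To stay where it is.
- row_bar_medium: The medium bar already in the tray, same as bar_medium (100 x 26 x 26 mm, length along its x, which points the same way as the tray's x). It lies loose on the tray floor, in the middle of its row, its centre 85 mm from the tray's origin towards +x; which of the three rows varies. Origin: centre of its underside, z up. To stay where it is.
- row_bar_long: The long bar already in the tray, same as bar_long (130 x 26 x 26 mm, length along its x, which points the same way as the tray's x). It lies loose on the tray floor, in the middle of its row, its centre 85 mm from the tray's origin towards +x; which of the three rows varies. Origin: centre of its underside, z up. To stay where it is.
- caliper: Bystander: steel sliding caliper with a black body, about 200 mm long (its x), 12 mm high, flat on the bench beyond the bars. Origin: underside, near its slider.
- mouse: Bystander: black computer mouse, 110 x 62 x 34 mm, on a blue pad beyond the tray. Origin: centre of its underside.
- loupe: Bystander: black eye loupe, a squat turned cylinder 42 mm across and 44 mm high, standing between the robot and the loose bars. Origin: centre of its underside.
Not all that is in view belongs to the job. What is shaped like the bar_long but orange is not meant.

How it is judged:
By the outcome, as a careful person would: the job done as asked, in the order asked, and still so for the second after the job is handed in, with the robot touching nothing.
It also fails if it takes over 69 s, if anything falls off the work surface, if the arm or the gripper's body presses on something with over 40 N, if the wrist force passes 120 N, or if a joint passes its speed limit or range.

## Robot

A 6-joint arm with a two-finger parallel gripper is mounted at the origin on the work surface. World frame = base frame: x ahead of the robot, y to its left, z up, the work surface at z = 0. Lengths are in m, angles in rad, forces in N, time in s.
With the tool pointing down it reaches from about 0.375 to 0.9 m from the base axis. Payload 3.1 kg.
Tool frame: the origin (TCP) lies between the finger pads; the fingertips stand 17 mm ahead of it and the grasp point (between the pads) lies 2 mm behind it; z points along the fingers, y is the line along which they close (so a half turn about z gives the same grasp; the last joint's range is limited). The gripper opens to 85 mm and grips with 20 to 120 N. Pads are 22 mm wide; open, the fingers measure 114 mm over their backs; the gripper's body (76 mm by 85 mm) begins 54 mm behind the grasp point. The pads swing forward as they close: fully open they stand 13 mm farther back than shut.
Start: joints at [-1.325, 0.527, 1.433, -0, 1.181, -0.178], TCP at [0.258, -0.569, 0.248] pointing down, gripper open.
Joint ranges: [-3.08, 3.08], [-0.75, 2.2], [0.22, 2.44], [-1.43, 4.57], [0, 2.65], [-2.85, 2.85]. Speed limits (rad/s): [2.79, 2.79, 3.14, 3.14, 3.14, 3.14].

## Interface

Orientations are given as a unit quaternion [x, y, z, w].
In Python, from station import sense, vision, order gives the robot as it stands.
- The arm moves only by the shell command python3 -m crank 'ROWS' [OPENING] [FORCE]. ROWS is JSON, a list of rows, each an object with "dp": the shift along the world's x, y, z in units of 30 mm (1.0 is 30 mm), a list of three; "angular": the turn, a rotation vector about the world's x, y, z in degrees, a list of three. In form: [{"dp": [dx, dy, dz], "angular": [ax, ay, az]}, ...]. A call has 1 to 20 rows; each row shifts and turns the commanded pose from where the row before left it; what a row does not reach is not made up. A row lasts 1/10 s, in which the tool goes at most 50 mm and 8.59 degrees, less where a joint would pass 70% of its speed; a pose out of reach is approached as far as the arm can. A call is refused whole if a number of a shift passes 1 or a number of a turn 8.59, either way. A call with a gripper value outside its range is refused whole. OPENING is the closure, from 0 (fully open) to 1 (shut), set as the call begins (- or left out, the last holds). The fingers move at their own pace and stop on an object; FORCE is the grip in N (left out, the last holds). Time passes only in rows, so rows that do not move let the fingers close. It gives the time, the measured TCP pose, the force, the opening and the grip force at its end, in the units of the state.
- sense(): the state, without advancing time (a new reading comes with each control period).
- vision.snapshot(name): name is "side" or "top"; returns a dict with "image" (480x640x3 uint8, blue, green, red), "range_z" (480x640 float32, m along the optical axis (not along the pixel's ray), 0 where there is no reading), "mtx" (3x3 intrinsics, pixels), "pose" (4x4, takes a point from camera to world coordinates). Camera axes: x right, y down, z forward; pixel columns grow to the right and rows downward; lengths in m; the calibration is good to about 2 mm. A picture is of the moment at which its call begins.
- order.sign_off(): hands the job in; it is judged then, once.
The state is a dict: "t": time; "q": joint angles; "qd": joint speeds; "tau": joint torques, N m; "tcp_pos": TCP position; "tool_rot": TCP orientation; "force": force on the tool from outside, world axes, zero at the start; "ft_torque": the same for the moment, N m; "finger_gap": opening from 0.0 (shut) to 1.0 (fully open); "gripper_force": force on a finger pad.
Only numpy, scipy, OpenCV 4.12 (cv2) and the standard library are available. Lean on these libraries where they do the work, as an engineer would, in place of code of your own. Each camera call takes 0.05 s, during which the arm holds its last target. There are 200 camera calls.

## Working session

There is one attempt and no reset: what is moved stays moved. The work goes in short steps, Python scripts to look and compute and a shell command to move; the robot and the scene stay as the last step left them, time stands still between calls to the robot, and variables do not carry over. Pictures are saved under pics/ and viewed, at most 10 in all, crops included, and the job is handed in when it is done.

```bash
ls; mkdir -p pics
python3 - <<'E'
from station import sense, vision
import cv2,numpy as np
for n in ("top","side"):
    s=vision.snapshot(n); cv2.imwrite(f"pics/{n}0.png",s["image"]); np.savez(f"pics/{n}0.npz",**s)
    print(n,s["mtx"].tolist(),np.round(s["pose"],3).tolist())
print(sense())
E
```

```text
pics
top [[469.82876562441635, 0.0, 314.72403126135634], [0.0, 469.82876562441635, 242.34083559798097], [0.0, 0.0, 1.0]] [[0.025, -0.992, 0.121, 0.441], [-1.0, -0.026, -0.01, -0.056], [0.013, -0.121, -0.993, 0.846], [0.0, 0.0, 0.0, 1.0]]
side [[501.4134219803579, 0.0, 317.3409771904536], [0.0, 501.4134219803579, 244.95111097248625], [0.0, 0.0, 1.0]] [[-0.996, -0.05, 0.075, 0.489], [-0.09, 0.594, -0.799, 0.757], [-0.005, -0.803, -0.596, 0.647], [0.0, 0.0, 0.0, 1.0]]
{'t': 0.1, 'q': array([-1.32452517e+00,  5.28354171e-01,  1.43374743e+00, -1.09556045e-05,
        1.18142914e+00, -1.78508613e-01]), 'qd': array([-0.00016108, -0.00323805, -0.00367474, -0.00247806,  0.00125099,
       -0.00077966]), 'tau': array([-8.45381851e-05, -4.43304527e+01, -1.78587377e+01, -1.18114808e-04,
        3.89904308e-03,  1.95861247e-05]), 'tcp_pos': array([ 0.2574448 , -0.56885211,  0.24745165]), 'tool_rot': array([ 9.77529029e-01,  2.10798621e-01, -3.78890930e-05, -9.68318343e-04]), 'force': array([ 0.68029468,  0.18644722, -0.37874049]), 'ft_torque': array([-0.0264389 , -0.00424542, -0.00222732]), 'gripper_force': 0.0, 'finger_gap': 1.000433514139795}
```

View pics/top0.png

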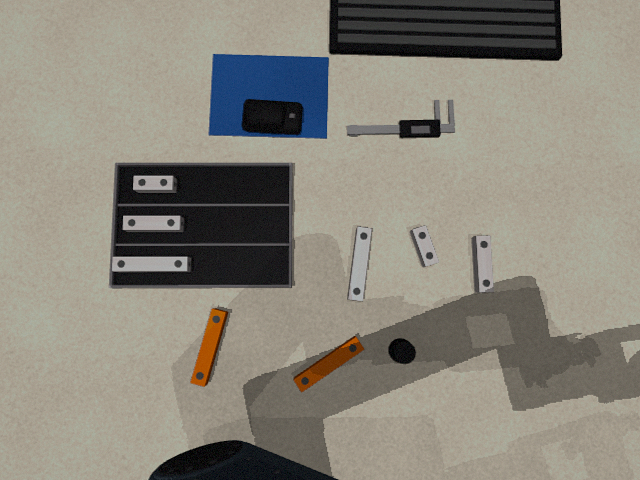

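View pics/side0.png

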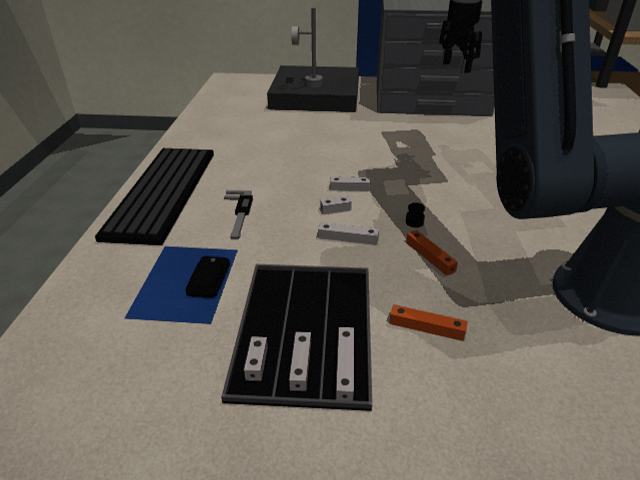

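The top view shows the tray's rows, from far to near: short (155,183), medium (153,223), long (150,264). The loose bars are long (360,263), short (424,246) and medium (483,263). The loupe is at (402,350), and the orange decoys at (210,346) and (328,364) are to be ignored. The side view agrees.

```bash
cat > m.py <<'E'
import cv2,numpy as np
def ray(s,uv,z):
    uv=np.atleast_2d(uv).astype(float); K,P=s["mtx"],s["pose"]
    d=np.c_[(uv-[K[0,2],K[1,2]])/[K[0,0],K[1,1]],np.ones(len(uv))]@P[:3,:3].T
    return (P[:3,3]+d*((z-P[2,3])/d[:,2])[:,None])[:,:2]
def rect(xy):
    (c,(w,h),a)=cv2.minAreaRect((xy*1000).astype(np.float32))
    if w<h: w,h,a=h,w,a+90
    return np.round(c,1),round(w,1),round(h,1),round((a+90)%180-90,1)
def cloud(s):
    v,u=np.mgrid[:480,:640]; K=s["mtx"]; Z=s["range_z"]
    p=np.stack([(u-K[0,2])/K[0,0]*Z,(v-K[1,2])/K[1,1]*Z,Z],-1)
    return p@s["pose"][:3,:3].T+s["pose"][:3,3]
def bars(s,roi=(100,150,520,320)):
    hsv=cv2.cvtColor(s["image"],cv2.COLOR_BGR2HSV); W=cloud(s)
    m=((W[...,2]>.018)&(W[...,2]<.045)&(hsv[...,1]<70)).astype(np.uint8)
    m2=np.zeros_like(m); x0,y0,x1,y1=roi; m2[y0:y1,x0:x1]=m[y0:y1,x0:x1]
    out=[]
    for c in cv2.findContours(m2,cv2.RETR_EXTERNAL,cv2.CHAIN_APPROX_NONE)[0]:
        if cv2.contourArea(c)<200: continue
        k=np.zeros_like(m); cv2.drawContours(k,[c],-1,1,-1)
        z=np.median(W[...,2][k>0]); bri=np.median(s["image"][k>0]); uv=c[:,0].mean(0)
        zt=.032 if uv[0]<300 else .026
        out.append((uv.round(),round(z,4),bri,rect(ray(s,c[:,0],zt))))
    return out
E
python3 - <<'E'
from m import *
s=dict(np.load("pics/top0.npz"))
for b in bars(s): print(b)
W=cloud(s); g=s["image"].max(2)
print("bench z",np.median(W[300:330,60:100,2]), "floor",np.median(W[180:190,220:270,2]))
# tray outer outline: rim raised above the bench
m=(W[...,2]>.010).astype(np.uint8); m[:,310:]=0; m[:150]=0; m[300:]=0; m[:,:95]=0
c=max(cv2.findContours(m,cv2.RETR_EXTERNAL,cv2.CHAIN_APPROX_NONE)[0],key=cv2.contourArea)
print("tray",cv2.boundingRect(c),rect(ray(s,c[:,0],.016)))
S=dict(np.load("pics/side0.npz")); 
print("loupe",ray(s,[402,350],.044))
hs=cv2.cvtColor(S["image"],cv2.COLOR_BGR2HSV);WS=cloud(S)
for n,(x0,y0,x1,y1) in dict(longb=(310,215,385,250),short=(312,190,360,216),med=(322,170,378,195)).items():
    k=np.zeros((480,640),bool);k[y0:y1,x0:x1]=1
    k&=(WS[...,2]>.021)&(WS[...,2]<.04)&(hs[...,1]<70); k=cv2.morphologyEx(k.astype(np.uint8),cv2.MORPH_OPEN,np.ones((2,2)))>0
    v,u=np.nonzero(k); print(n,k.sum(),np.median(WS[k][:,2]),rect(WS[k][:,:2]))
E
```

```text
(array([149., 264.]), np.float64(0.0318), np.float64(169.0), (array([495.1, 219.4]), 134.3, 27.7, -87.0))
(array([483., 264.]), np.float64(0.0266), np.float64(162.0), (array([ 510.9, -361.7]), 98.9, 28.7, 2.5))
(array([359., 264.]), np.float64(0.0264), np.float64(171.0), (array([ 506.3, -143.3]), 129.6, 26.7, -6.5))
(array([425., 246.]), np.float64(0.0264), np.float64(165.0), (array([ 540.4, -258. ]), 69.5, 27.8, 20.0))
(array([152., 223.]), np.float64(0.0317), np.float64(165.0), (array([566. , 221.2]), 102.7, 26.5, -88.5))
(array([153., 183.]), np.float64(0.0317), np.float64(162.0), (array([637.4, 222.9]), 73.0, 27.1, -88.4))
bench z -0.00019641099973111142 floor 0.006238662049146471
tray (109, 162, 183, 127) (array([569.9, 138.5]), 320.0, 226.2, -88.1)
loupe [[ 0.36081122 -0.21503118]]
longb 491 0.02578524248395997 (array([527.6, 284.9]), 938.0, 130.4, 86.8)
short 216 0.026010346800989126 (array([530.8, 223.1]), 1068.4, 70.9, -89.3)
med 249 0.025510483157373476 (array([522.5, 168.6]), 1174.1, 98.7, 88.5)
```

The sizes match: bars 70, 100 and 130 mm, tray 320 x 226 mm, heights as given. The tray origin is near (569, 137) mm at 91.8°. I'm starting with the medium bar at (511, -362), 2.5°.

```bash
python3 -m crank '[{"dp":[0.85,0.69,-0.4],"angular":[0,0,-2.2]},{"dp":[0.85,0.69,-0.4],"angular":[0,0,-2.2]},{"dp":[0.85,0.69,-0.4],"angular":[0,0,-2.2]},{"dp":[0.85,0.69,-0.4],"angular":[0,0,-2.2]},{"dp":[0.85,0.69,-0.4],"angular":[0,0,-2.2]},{"dp":[0.85,0.69,-0.4],"angular":[0,0,-2.2]},{"dp":[0.85,0.69,-0.4],"angular":[0,0,-2.2]},{"dp":[0.85,0.69,-0.4],"angular":[0,0,-2.2]},{"dp":[0.85,0.69,-0.4],"angular":[0,0,-2.2]},{"dp":[0.85,0.69,-0.4],"angular":[0,0,-2.2]},{"dp":[0,0,0],"angular":[0,0,0]},{"dp":[0,0,0],"angular":[0,0,0]}]' 0 50
cat >> m.py <<'E'
def st():
    from station import sense
    s=sense(); q=s["tool_rot"]
    print("t",s["t"],"tcp mm",(s["tcp_pos"]*1000).round(1),"yaw",round(np.degrees(2*np.arctan2(q[1],q[0])),1),"tilt",q[2:].round(3),"F",s["force"].round(1),"gap",round(s["finger_gap"]*85,1),"grip",round(s["gripper_force"],1))
E
python3 -c "from m import *;st()"
```

```text
t: 1.3
tcp_pos: [0.5126, -0.3616, 0.1276]
tool_rot: [1.0, 0.022, -0.001, -0.0]
force: [0.4, -0.4, 0.1]
finger_gap: 0.999
gripper_force: 0.0
t 1.3 tcp mm [ 512.6 -361.6  127.6] yaw 2.5 tilt [-0.001 -0.   ] F [ 0.4 -0.4  0.1] gap 84.9 grip 0.0
```

```bash
Z='{"dp":[0,0,0],"angular":[0,0,0]}'; python3 -m crank '[{"dp":[0,0,-0.75],"angular":[0,0,0]},{"dp":[0,0,-0.75],"angular":[0,0,0]},{"dp":[0,0,-0.75],"angular":[0,0,0]},{"dp":[0,0,-0.75],"angular":[0,0,0]},{"dp":[0,0,-0.3],"angular":[0,0,0]},{"dp":[0,0,-0.23],"angular":[0,0,0]},{"dp":[0,0,0],"angular":[0,0,0]},{"dp":[0,0,0],"angular":[0,0,0]}]' 0 50; python3 -m crank '[{"dp":[0,0,0],"angular":[0,0,0]},{"dp":[0,0,0],"angular":[0,0,0]},{"dp":[0,0,0],"angular":[0,0,0]},{"dp":[0,0,0],"angular":[0,0,0]},{"dp":[0,0,0],"angular":[0,0,0]},{"dp":[0,0,0],"angular":[0,0,0]},{"dp":[0,0,0],"angular":[0,0,0]},{"dp":[0,0,0],"angular":[0,0,0]}]' 1 50; python3 -c "from m import *;st()"
```

```text
t: 2.1
tcp_pos: [0.5129, -0.3632, 0.0233]
tool_rot: [1.0, 0.02, 0.001, 0.001]
force: [0.1, 0.0, 0.4]
finger_gap: 0.997
gripper_force: 0.0
t: 2.9
tcp_pos: [0.5129, -0.3625, 0.0229]
tool_rot: [1.0, 0.02, 0.0, 0.0]
force: [-1.0, 1.1, 5.2]
finger_gap: 0.293
gripper_force: 51.2
t 2.9 tcp mm [ 512.9 -362.5   22.9] yaw 2.3 tilt [0. 0.] F [-1.   1.1  5.2] gap 24.9 grip 51.2
```

```bash
python3 -m crank '[{"dp":[0,0,0.5],"angular":[0,0,0]},{"dp":[0,0,0.8],"angular":[0,0,0]},{"dp":[0,0,0.8],"angular":[0,0,0]},{"dp":[0,0,0.6],"angular":[0,0,0]},{"dp":[0,0,0],"angular":[0,0,0]}]' 1 50; python3 -m crank '[{"dp":[0.13,0.96,0],"angular":[0,0,5.95]},{"dp":[0.13,0.96,0],"angular":[0,0,5.95]},{"dp":[0.13,0.96,0],"angular":[0,0,5.95]},{"dp":[0.13,0.96,0],"angular":[0,0,5.95]},{"dp":[0.13,0.96,0],"angular":[0,0,5.95]},{"dp":[0.13,0.96,0],"angular":[0,0,5.95]},{"dp":[0.13,0.96,0],"angular":[0,0,5.95]},{"dp":[0.13,0.96,0],"angular":[0,0,5.95]},{"dp":[0.13,0.96,0],"angular":[0,0,5.95]},{"dp":[0.13,0.96,0],"angular":[0,0,5.95]},{"dp":[0.13,0.96,0],"angular":[0,0,5.95]},{"dp":[0.13,0.96,0],"angular":[0,0,5.95]},{"dp":[0.13,0.96,0],"angular":[0,0,5.95]},{"dp":[0.13,0.96,0],"angular":[0,0,5.95]},{"dp":[0.13,0.96,0],"angular":[0,0,5.95]},{"dp":[0,0,0],"angular":[0,0,0]},{"dp":[0,0,0],"angular":[0,0,0]},{"dp":[0,0,0],"angular":[0,0,0]}]' 1 50; python3 -c "
from m import *;st()
from station import vision
cv2.imwrite('pics/side1.png',vision.snapshot('side')['image'][200:440,180:500])"
```

```text
t: 3.4
tcp_pos: [0.5138, -0.3637, 0.1062]
tool_rot: [1.0, 0.02, 0.002, 0.002]
force: [0.6, -1.0, -3.0]
finger_gap: 0.287
gripper_force: 50.4
t: 5.2
tcp_pos: [0.5706, 0.069, 0.1027]
tool_rot: [0.698, 0.717, -0.001, -0.0]
force: [0.5, -0.1, -1.9]
finger_gap: 0.291
gripper_force: 50.3
t 5.2 tcp mm [570.6  69.  102.7] yaw 91.5 tilt [-0.001 -0.   ] F [ 0.5 -0.1 -1.9] gap 24.8 grip 50.3
```

View pics/side1.png

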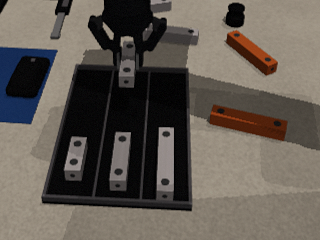

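The crop shows the medium bar held level, in line with the middle row, at about (125,70). I'll lower it now.

```bash
python3 -m crank '[{"dp":[0.03,0,-0.6],"angular":[0,0,0.3]},{"dp":[0,0,-0.7],"angular":[0,0,0]},{"dp":[0,0,-0.6],"angular":[0,0,0]},{"dp":[0,0,-0.3],"angular":[0,0,0]},{"dp":[0,0,-0.15],"angular":[0,0,0]},{"dp":[0,0,-0.05],"angular":[0,0,0]},{"dp":[0,0,0],"angular":[0,0,0]},{"dp":[0,0,0],"angular":[0,0,0]}]' 1 50;  python3 -m crank '[{"dp":[0,0,-0.03],"angular":[0,0,0]},{"dp":[0,0,0],"angular":[0,0,0]},{"dp":[0,0,0],"angular":[0,0,0]}]'; python3 -c "from m import *;st()"
```

```text
t: 6.05
tcp_pos: [0.5726, 0.0695, 0.0322]
tool_rot: [0.695, 0.719, 0.0, 0.001]
force: [-0.5, -0.5, -3.6]
finger_gap: 0.294
gripper_force: 50.3
t: 6.35
tcp_pos: [0.5721, 0.0696, 0.0308]
tool_rot: [0.695, 0.719, 0.0, 0.0]
force: [0.2, 0.9, -1.6]
finger_gap: 0.295
gripper_force: 50.3
t 6.35 tcp mm [572.1  69.6  30.8] yaw 91.9 tilt [0. 0.] F [ 0.2  0.9 -1.6] gap 25.0 grip 50.3
```

```bash
for i in 1 2; do python3 -m crank '[{"dp":[0,0,-0.03],"angular":[0,0,0]},{"dp":[0,0,0],"angular":[0,0,0]},{"dp":[0,0,0],"angular":[0,0,0]}]' | grep -E "tcp|force:"; done; python3 -c "from m import *;st()"
```

```text
tcp_pos: [0.572, 0.0696, 0.0295]
force: [-0.1, 0.4, -2.9]
gripper_force: 50.3
tcp_pos: [0.5721, 0.0696, 0.0289]
force: [-1.0, -0.8, -0.4]
gripper_force: 50.5
t 6.95 tcp mm [572.1  69.6  28.9] yaw 91.9 tilt [0. 0.] F [-1.  -0.8 -0.4] gap 25.0 grip 50.5
```

```bash
python3 -m crank '[{"dp":[0,0,-0.03],"angular":[0,0,0]},{"dp":[0,0,0],"angular":[0,0,0]},{"dp":[0,0,0],"angular":[0,0,0]}]' | grep -E "tcp|force:";python3 -m crank '[{"dp":[0,0,0],"angular":[0,0,0]},{"dp":[0,0,0],"angular":[0,0,0]},{"dp":[0,0,0],"angular":[0,0,0]},{"dp":[0,0,0],"angular":[0,0,0]}]' 0.57 50; python3 -c "from m import *;st()"
```

```text
tcp_pos: [0.5721, 0.0696, 0.0289]
force: [-2.5, 0.6, 7.3]
gripper_force: 51.5
t: 7.65
tcp_pos: [0.572, 0.0696, 0.0276]
tool_rot: [0.695, 0.719, -0.0, -0.0]
force: [0.3, -0.7, -0.1]
finger_gap: 0.43
gripper_force: 0.0
t 7.65 tcp mm [572.   69.6  27.6] yaw 91.9 tilt [-0. -0.] F [ 0.3 -0.7 -0.1] gap 36.6 grip 0.0
```

The bar is down (+7 N contact). Next I rise and go to the long bar at (506, -143), yaw -6.5°.

```bash
python3 -m crank '[{"dp":[0,0,0.3],"angular":[0,0,0]},{"dp":[0,0,0.9],"angular":[0,0,0]},{"dp":[0,0,0.9],"angular":[0,0,0]},{"dp":[0,0,0.9],"angular":[0,0,0]}]' | grep tcp;  python3 -m crank '[{"dp":[-0.183,-0.592,0],"angular":[0,0,-8.2]},{"dp":[-0.183,-0.592,0],"angular":[0,0,-8.2]},{"dp":[-0.183,-0.592,0],"angular":[0,0,-8.2]},{"dp":[-0.183,-0.592,0],"angular":[0,0,-8.2]},{"dp":[-0.183,-0.592,0],"angular":[0,0,-8.2]},{"dp":[-0.183,-0.592,0],"angular":[0,0,-8.2]},{"dp":[-0.183,-0.592,0],"angular":[0,0,-8.2]},{"dp":[-0.183,-0.592,0],"angular":[0,0,-8.2]},{"dp":[-0.183,-0.592,0],"angular":[0,0,-8.2]},{"dp":[-0.183,-0.592,0],"angular":[0,0,-8.2]},{"dp":[-0.183,-0.592,0],"angular":[0,0,-8.2]},{"dp":[-0.183,-0.592,0],"angular":[0,0,-8.2]},{"dp":[0,0,0],"angular":[0,0,0]},{"dp":[0,0,0],"angular":[0,0,0]}]' 0 50; python3 -c "
from m import *;st()
from station import vision
s=vision.snapshot('top')
for b in bars(s): print(b)
cv2.imwrite('pics/top1.png',s['image'][140:400,90:530])"
```

```text
tcp_pos: [0.5719, 0.0696, 0.1191]
t: 9.45
tcp_pos: [0.5061, -0.1436, 0.1182]
tool_rot: [0.998, -0.056, 0.0, -0.0]
force: [0.3, 1.6, -0.1]
finger_gap: 0.998
gripper_force: 0.0
t 9.45 tcp mm [ 506.1 -143.6  118.2] yaw -6.4 tilt [ 0. -0.] F [ 0.3  1.6 -0.1] gap 84.8 grip 0.0
(array([150., 264.]), np.float64(0.0318), np.float64(198.0), (array([495.1, 219.2]), 134.5, 24.3, -88.5))
(array([152., 223.]), np.float64(0.0317), np.float64(192.0), (array([566. , 221.2]), 102.7, 26.5, -88.5))
(array([241., 223.]), np.float64(0.032), np.float64(197.0), (array([571.9,  66.6]), 100.0, 26.6, -88.4))
(array([154., 183.]), np.float64(0.0317), np.float64(189.0), (array([637.4, 222.9]), 73.1, 27.1, -88.4))
```

View pics/top1.png

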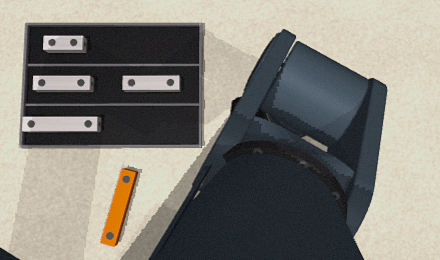

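The medium bar lies centred in the middle row, at (150,82) in the crop, measured (571.9, 66.6) with 100 x 26.6 mm. On to grasping the long bar.

```bash
python3 -m crank '[{"dp":[0,0,-0.7],"angular":[0,0,0]},{"dp":[0,0,-0.75],"angular":[0,0,0]},{"dp":[0,0,-0.75],"angular":[0,0,0]},{"dp":[0,0,-0.6],"angular":[0,0,0]},{"dp":[0,0,-0.3],"angular":[0,0,0]},{"dp":[0,0,-0.1],"angular":[0,0,0]},{"dp":[0,0,0],"angular":[0,0,0]}]' 0 50|grep -E "tcp|force:"; python3 -m crank '[{"dp":[0,0,0],"angular":[0,0,0]},{"dp":[0,0,0],"angular":[0,0,0]},{"dp":[0,0,0],"angular":[0,0,0]},{"dp":[0,0,0],"angular":[0,0,0]},{"dp":[0,0,0],"angular":[0,0,0]},{"dp":[0,0,0],"angular":[0,0,0]},{"dp":[0,0,0],"angular":[0,0,0]},{"dp":[0,0,0],"angular":[0,0,0]}]' 1 50|grep -E "force:"; python3 -c "from m import *;st()"; python3 -m crank '[{"dp":[0,0,0.5],"angular":[0,0,0]},{"dp":[0,0,0.8],"angular":[0,0,0]},{"dp":[0,0,0.8],"angular":[0,0,0]},{"dp":[0,0,0.6],"angular":[0,0,0]},{"dp":[0,0,0],"angular":[0,0,0]},{"dp":[0,0,0],"angular":[0,0,0]}]' 1 50|grep -v x; python3 -c "from m import *;st()"
```

```text
tcp_pos: [0.5063, -0.1431, 0.0219]
force: [0.5, -0.6, 0.2]
gripper_force: 0.0
force: [-0.5, 0.4, 6.6]
gripper_force: 51.6
t 11.0 tcp mm [ 506.4 -143.7   22.5] yaw -6.5 tilt [0. 0.] F [-0.5  0.4  6.6] gap 24.6 grip 51.6
t: 11.6
tcp_pos: [0.5058, -0.1434, 0.1025]
tool_rot: [0.998, -0.057, -0.0, -0.0]
force: [-0.3, -0.2, -1.5]
finger_gap: 0.293
gripper_force: 50.8
t 11.6 tcp mm [ 505.8 -143.4  102.5] yaw -6.5 tilt [-0. -0.] F [-0.3 -0.2 -1.5] gap 24.9 grip 50.8
```

```bash
python3 -m crank '[{"dp":[-0.017,0.579,0],"angular":[0,0,8.19]},{"dp":[-0.017,0.579,0],"angular":[0,0,8.19]},{"dp":[-0.017,0.579,0],"angular":[0,0,8.19]},{"dp":[-0.017,0.579,0],"angular":[0,0,8.19]},{"dp":[-0.017,0.579,0],"angular":[0,0,8.19]},{"dp":[-0.017,0.579,0],"angular":[0,0,8.19]},{"dp":[-0.017,0.579,0],"angular":[0,0,8.19]},{"dp":[-0.017,0.579,0],"angular":[0,0,8.19]},{"dp":[-0.017,0.579,0],"angular":[0,0,8.19]},{"dp":[-0.017,0.579,0],"angular":[0,0,8.19]},{"dp":[-0.017,0.579,0],"angular":[0,0,8.19]},{"dp":[-0.017,0.579,0],"angular":[0,0,8.19]},{"dp":[0,0,0],"angular":[0,0,0]},{"dp":[0,0,0],"angular":[0,0,0]},{"dp":[0,0,0],"angular":[0,0,0]}]' 1 50|grep force; python3 -c "
from m import *;st()
from station import vision
cv2.imwrite('pics/side2.png',vision.snapshot('side')['image'][200:440,180:500])"
```

```text
force: [0.5, 0.8, -1.8]
gripper_force: 50.7
t 13.1 tcp mm [499.8  64.3 102.1] yaw 91.7 tilt [-0. -0.] F [ 0.5  0.8 -1.8] gap 24.9 grip 50.7
```

View pics/side2.png

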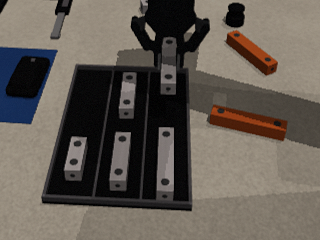

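The long bar is held level in line with its row, at about (168,70) in the crop, and the medium bar is undisturbed at (127,95). Lowering.

```bash
python3 -m crank '[{"dp":[0,0,-0.6],"angular":[0,0,0]},{"dp":[0,0,-0.7],"angular":[0,0,0]},{"dp":[0,0,-0.6],"angular":[0,0,0]},{"dp":[0,0,-0.3],"angular":[0,0,0]},{"dp":[0,0,-0.15],"angular":[0,0,0]},{"dp":[0,0,-0.05],"angular":[0,0,0]},{"dp":[0,0,0],"angular":[0,0,0]},{"dp":[0,0,0],"angular":[0,0,0]}]' 1 50|grep -E "tcp|force:"; for i in 1 2; do python3 -m crank '[{"dp":[0,0,-0.03],"angular":[0,0,0]},{"dp":[0,0,0],"angular":[0,0,0]},{"dp":[0,0,0],"angular":[0,0,0]}]' |grep -E "tcp|force: \["; done
```

```text
tcp_pos: [0.5005, 0.0648, 0.0314]
force: [0.0, 0.2, -2.1]
gripper_force: 50.7
tcp_pos: [0.5001, 0.0649, 0.0302]
force: [-0.8, -0.4, -1.9]
tcp_pos: [0.5, 0.0649, 0.0289]
force: [-0.3, 0.3, -2.2]
```

```bash
python3 -m crank '[{"dp":[0,0,-0.03],"angular":[0,0,0]},{"dp":[0,0,0],"angular":[0,0,0]},{"dp":[0,0,0],"angular":[0,0,0]}]' |grep -E "tcp|force: \["
```

```text
tcp_pos: [0.5001, 0.0649, 0.0285]
force: [-0.6, -0.0, 3.9]
```

Contact. Release, rise, and go to the short bar at (540, -258), yaw 20°.

```bash
python3 -m crank '[{"dp":[0,0,0],"angular":[0,0,0]},{"dp":[0,0,0],"angular":[0,0,0]},{"dp":[0,0,0],"angular":[0,0,0]},{"dp":[0,0,0],"angular":[0,0,0]},{"dp":[0,0,0.3],"angular":[0,0,0]},{"dp":[0,0,0.9],"angular":[0,0,0]},{"dp":[0,0,0.9],"angular":[0,0,0]},{"dp":[0,0,0.9],"angular":[0,0,0]}]' 0.57 50| grep -E "tcp|force: \["; python3 -m crank '[{"dp":[0.112,-0.897,0],"angular":[0,0,-5.98]},{"dp":[0.112,-0.897,0],"angular":[0,0,-5.98]},{"dp":[0.112,-0.897,0],"angular":[0,0,-5.98]},{"dp":[0.112,-0.897,0],"angular":[0,0,-5.98]},{"dp":[0.112,-0.897,0],"angular":[0,0,-5.98]},{"dp":[0.112,-0.897,0],"angular":[0,0,-5.98]},{"dp":[0.112,-0.897,0],"angular":[0,0,-5.98]},{"dp":[0.112,-0.897,0],"angular":[0,0,-5.98]},{"dp":[0.112,-0.897,0],"angular":[0,0,-5.98]},{"dp":[0.112,-0.897,0],"angular":[0,0,-5.98]},{"dp":[0.112,-0.897,0],"angular":[0,0,-5.98]},{"dp":[0.112,-0.897,0],"angular":[0,0,-5.98]},{"dp":[0,0,0],"angular":[0,0,0]},{"dp":[0,0,0],"angular":[0,0,0]}]' 0 50|grep force; python3 -c "
from m import *;st()
from station import vision
for b in bars(vision.snapshot('top')): print(b)"
```

```text
tcp_pos: [0.4997, 0.0649, 0.1194]
force: [0.7, -1.4, 0.8]
force: [-0.2, -0.2, -0.5]
gripper_force: 0.0
t 17.05 tcp mm [ 539.9 -258.2  118.4] yaw 20.0 tilt [-0. -0.] F [-0.2 -0.2 -0.5] gap 85.3 grip 0.0
```

```bash
python3 -c "
from m import *
from station import vision
s=vision.snapshot('top')
print([b for b in bars(s)], (s['range_z']>0).mean(), np.median(cloud(s)[180:190,220:270,2]))
cv2.imwrite('pics/top2.png',s['image'])"
```

```text
[] 0.9960677083333334 0.7752714833034153
```

View pics/top2.png

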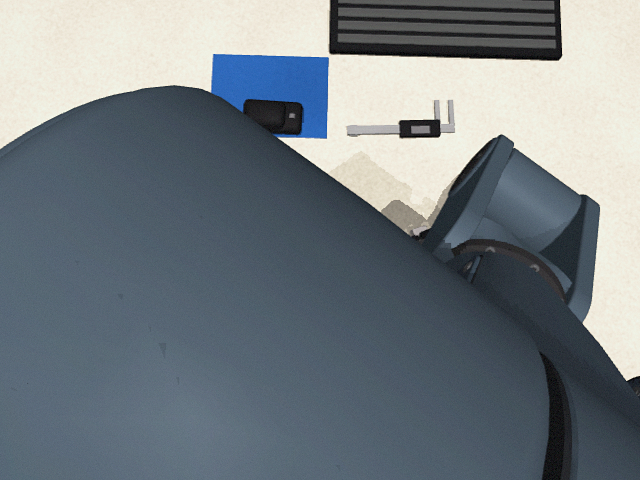

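The elbow is covering the tray in the top view, so that empty result is only occlusion. I'll check later and grasp the short bar now.

```bash
python3 -m crank '[{"dp":[0,0,-0.7],"angular":[0,0,0]},{"dp":[0,0,-0.75],"angular":[0,0,0]},{"dp":[0,0,-0.75],"angular":[0,0,0]},{"dp":[0,0,-0.6],"angular":[0,0,0]},{"dp":[0,0,-0.3],"angular":[0,0,0]},{"dp":[0,0,-0.1],"angular":[0,0,0]},{"dp":[0,0,0],"angular":[0,0,0]}]' 0 50|grep -E "tcp|force:"; python3 -m crank '[{"dp":[0,0,0],"angular":[0,0,0]},{"dp":[0,0,0],"angular":[0,0,0]},{"dp":[0,0,0],"angular":[0,0,0]},{"dp":[0,0,0],"angular":[0,0,0]},{"dp":[0,0,0],"angular":[0,0,0]},{"dp":[0,0,0],"angular":[0,0,0]},{"dp":[0,0,0],"angular":[0,0,0]},{"dp":[0,0,0],"angular":[0,0,0]}]' 1 50|grep -E "force:"; python3 -c "from m import *;st()"; python3 -m crank '[{"dp":[0,0,0.5],"angular":[0,0,0]},{"dp":[0,0,0.8],"angular":[0,0,0]},{"dp":[0,0,0.8],"angular":[0,0,0]},{"dp":[0,0,0.6],"angular":[0,0,0]},{"dp":[0,0,0],"angular":[0,0,0]},{"dp":[0,0,0],"angular":[0,0,0]}]' 1 50|grep zzz; python3 -c "from m import *;st()"
```

```text
tcp_pos: [0.5404, -0.2575, 0.0222]
force: [0.2, -0.8, -0.6]
gripper_force: 0.0
force: [0.0, 0.1, 4.9]
gripper_force: 51.1
t 18.65 tcp mm [ 540.7 -258.3   22.8] yaw 20.0 tilt [0. 0.] F [0.  0.1 4.9] gap 24.5 grip 51.1
t 19.25 tcp mm [ 540.1 -257.9  103.3] yaw 20.0 tilt [0. 0.] F [-0.3  0.  -1.9] gap 24.9 grip 50.4
```

```bash
python3 -m crank '[{"dp":[0.285,0.907,0],"angular":[0,0,5.98]},{"dp":[0.285,0.907,0],"angular":[0,0,5.98]},{"dp":[0.285,0.907,0],"angular":[0,0,5.98]},{"dp":[0.285,0.907,0],"angular":[0,0,5.98]},{"dp":[0.285,0.907,0],"angular":[0,0,5.98]},{"dp":[0.285,0.907,0],"angular":[0,0,5.98]},{"dp":[0.285,0.907,0],"angular":[0,0,5.98]},{"dp":[0.285,0.907,0],"angular":[0,0,5.98]},{"dp":[0.285,0.907,0],"angular":[0,0,5.98]},{"dp":[0.285,0.907,0],"angular":[0,0,5.98]},{"dp":[0.285,0.907,0],"angular":[0,0,5.98]},{"dp":[0.285,0.907,0],"angular":[0,0,5.98]},{"dp":[0,0,0],"angular":[0,0,0]},{"dp":[0,0,0],"angular":[0,0,0]},{"dp":[0,0,0],"angular":[0,0,0]}]' 1 50|grep zzz; python3 -c "
from m import *;st()
from station import vision
cv2.imwrite('pics/side3.png',vision.snapshot('side')['image'][200:440,180:500])"
```

```text
t 20.75 tcp mm [641.9  67.8 101.9] yaw 91.7 tilt [-0.001 -0.001] F [-0.3 -0.1 -2.5] gap 24.5 grip 50.3
```

View pics/side3.png

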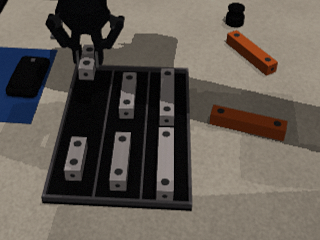

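The short bar is held in line with its row, at about (87,62) in the crop. The long bar (167,97) and medium bar (127,95) sit in their rows. Lowering.

```bash
python3 -m crank '[{"dp":[0,0,-0.6],"angular":[0,0,0]},{"dp":[0,0,-0.7],"angular":[0,0,0]},{"dp":[0,0,-0.6],"angular":[0,0,0]},{"dp":[0,0,-0.3],"angular":[0,0,0]},{"dp":[0,0,-0.15],"angular":[0,0,0]},{"dp":[0,0,-0.05],"angular":[0,0,0]},{"dp":[0,0,0],"angular":[0,0,0]},{"dp":[0,0,0],"angular":[0,0,0]}]' 1 50|grep -E "tcp|force:"; for i in 1 2; do python3 -m crank '[{"dp":[0,0,-0.03],"angular":[0,0,0]},{"dp":[0,0,0],"angular":[0,0,0]},{"dp":[0,0,0],"angular":[0,0,0]}]' |grep -E "tcp|force: \["; done
```

```text
tcp_pos: [0.6436, 0.0684, 0.032]
force: [0.0, -0.3, -1.3]
gripper_force: 50.3
tcp_pos: [0.643, 0.0686, 0.0305]
force: [-0.6, -0.6, -1.2]
tcp_pos: [0.6429, 0.0685, 0.0292]
force: [0.3, -0.4, -2.3]
```

```bash
python3 -m crank '[{"dp":[0,0,-0.03],"angular":[0,0,0]},{"dp":[0,0,0],"angular":[0,0,0]},{"dp":[0,0,0],"angular":[0,0,0]}]' |grep -E "tcp|force: \["
```

```text
tcp_pos: [0.643, 0.0685, 0.0288]
force: [-1.0, -0.1, 3.0]
```

```bash
python3 -m crank '[{"dp":[0,0,0],"angular":[0,0,0]},{"dp":[0,0,0],"angular":[0,0,0]},{"dp":[0,0,0],"angular":[0,0,0]},{"dp":[0,0,0],"angular":[0,0,0]},{"dp":[0,0,0.3],"angular":[0,0,0]},{"dp":[0,0,0.9],"angular":[0,0,0]},{"dp":[0,0,0.9],"angular":[0,0,0]},{"dp":[0,0,0.9],"angular":[0,0,0]}]' 0.57 50| grep -E "tcp|force: \["; python3 -m crank '[{"dp":[-0.55,-0.9,0.2],"angular":[0,0,-8]},{"dp":[-0.55,-0.9,0.2],"angular":[0,0,-8]},{"dp":[-0.55,-0.9,0.2],"angular":[0,0,-8]},{"dp":[-0.55,-0.9,0.2],"angular":[0,0,-8]},{"dp":[-0.55,-0.9,0.2],"angular":[0,0,-8]},{"dp":[-0.55,-0.9,0.2],"angular":[0,0,-8]},{"dp":[-0.55,-0.9,0.2],"angular":[0,0,-8]},{"dp":[-0.55,-0.9,0.2],"angular":[0,0,-8]},{"dp":[0,0,0],"angular":[0,0,0]},{"dp":[0,0,0],"angular":[0,0,0]},{"dp":[0,0,0],"angular":[0,0,0]}]' 0.3 50|grep zzz; python3 -c "
from m import *;st()
from station import vision
s=vision.snapshot('top')
for b in bars(s): print(b)
cv2.imwrite('pics/top3.png',s['image'])"
```

```text
tcp_pos: [0.6429, 0.0685, 0.1198]
force: [0.2, 0.1, 0.7]
t 24.4 tcp mm [ 511.3 -146.9  166.6] yaw 27.9 tilt [ 0. -0.] F [-0.7  0.7 -0.7] gap 59.9 grip 0.0
(array([150., 264.]), np.float64(0.0319), np.float64(199.0), (array([495.2, 219.1]), 133.8, 24.3, -88.5))
(array([241., 264.]), np.float64(0.032), np.float64(205.0), (array([500. ,  63.2]), 129.6, 26.1, -88.5))
(array([152., 223.]), np.float64(0.0318), np.float64(193.0), (array([566. , 221.2]), 102.7, 26.5, -88.5))
(array([241., 223.]), np.float64(0.032), np.float64(199.0), (array([571.2,  66.4]), 99.8, 27.4, -87.2))
(array([242., 184.]), np.float64(0.0318), np.float64(217.0), (array([640.9,  66.9]), 70.8, 29.0, -88.4))
(array([154., 183.]), np.float64(0.0317), np.float64(210.0), (array([637.4, 222.9]), 73.1, 27.1, -88.4))
```

View pics/top3.png

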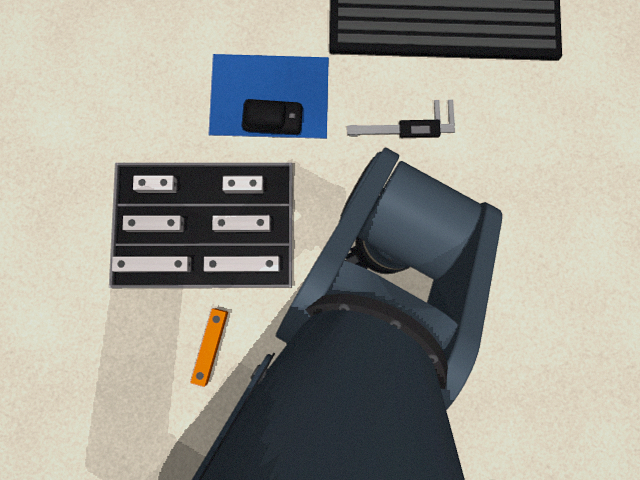

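The short, medium and long bars sit in their matching rows at (242,184), (241,223) and (241,264). All are flat (top at 32 mm) and aligned with the row, and the bars already in the tray haven't moved. Handing in.

```bash
python3 -c "
from station import order
print(order.sign_off())"
```

```text
the job is handed in; nothing more can be done
None
```

All three loose bars now lie flat in the rows holding their matching bars, clear of the ribs, and nothing else was moved that I could see; I handed the job in at about 24 s of the 69 s allowed.

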